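Seat the drive pulley on its keys

ROBOT

A 7-joint arm with a two-finger parallel gripper is mounted at the origin on the work surface. World frame = base frame: x ahead of the robot, y to its left, z up, the work surface at z = 0. Lengths are in m, angles in degrees, forces in N, time in s.
With the tool pointing down it reaches from about 0.425 to 1.025 m from the base axis. Payload 9.4 kg.
Tool frame: the origin (TCP) lies at the very end of the fingers, on their centre line; the grasp point (between the pads) lies 19 mm behind it (robot.pinch_z is the distance from the TCP to the grasp point, in m); z points along the fingers, y is the line along which they close (so a half turn about z gives the same grasp; the last joint's range is limited). The gripper opens to 85 mm and grips with 20 to 120 N. Pads are 22 mm wide; open, the fingers measure 114 mm over their backs; the gripper's body (76 mm by 85 mm) begins 54 mm behind the grasp point. The pads swing forward as they close: fully open they stand 13 mm farther back than shut.
Start: joints at [62.527, 34.337, -0.143, 91.639, 0.103, 54.024, -4.572], TCP at [0.284, -0.667, 0.231] pointing down, gripper open.
Joint ranges: [-147.43, 147.43], [-19.82, 112.94], [-74.19, 73.91], [6.32, 146.72], [-59.91, 239.91], [6.04, 106.73], [-150.56, 150.56]. Speed limits (degrees/s): [127.2, 127.2, 172.46, 172.46, 180, 180, 180].

INTERFACE

Orientations are given as [roll, pitch, yaw] about the fixed x, y, z axes, in that order (R = Rz(yaw) Ry(pitch) Rx(roll)).
In Python, from cell import robot gives the robot as it stands. The module is installed in compiled form; this text tells all that it offers.
- The arm moves only by the tool apply_moves, never from a script. Its argument "deltas" is a list of rows, each an object of numbers: "ax", "ay", "az": the turn, a rotation vector about the tool's x, y, z in degrees; "x", "y", "z": the shift along the tool's x, y, z in cm; "fingers": the closure, from 0 (fully open) to 1 (shut). In form: [{"ax": .., "ay": .., "az": .., "x": .., "y": .., "z": .., "fingers": ..}, ...]. A call has 1 to 5 rows; each row shifts and turns the commanded pose from where the row before left it, along the tool's axes as they then stand; what a row does not reach is not made up. A row lasts 1/12 s, in which the tool goes at most 41.7 mm and 7.16 degrees, less where a joint would pass 70% of its speed; a pose out of reach is approached as far as the arm can. A call with a gripper value outside its range is refused whole. The fingers move at their own pace and stop on an object; "squeeze" is the grip in N (left out, the last holds). Time passes only in rows, so rows that do not move let the fingers close. It gives the time, the measured TCP pose, the force, the opening and the grip force at its end, in the units of the state.
- robot.sense(): the state, without advancing time (a new reading comes with each control period).
- robot.get_image(name): name is "scene" or "side" or "wrist"; returns a dict with "frame" (384x512x3 uint8, red, green, blue), "vfov" (degrees; the focal length in pixels is half the picture's height over the tangent of half this angle, whatever the lens; pixels are square), "cx", "cy" (the principal point, pixels), "origin" and "rotation" of the camera in the world. Camera axes: x right, y up, looking along -z (the intrinsics and any distortion apply to the point x, -y, -z); pixel columns grow to the right and rows downward; lengths in m; the calibration is good to about 2 mm. A picture is of the moment at which its call begins. There is no depth.
- robot.finish_job(): hands the job in; it is judged then, once.
Trained networks look in a picture, given as the dict that the camera call returned (one of the last four; its "shot" number tells which), for a name from the list of things; names that differ only in an ending like _2 or _b are one class to them, and where a whole thing is asked for, a point or a joint stands for the part that bears it (a point fixed in the world has none). Each returns a list of dicts, best first, with "p" (0 to 1); they miss things now and then, are a little off and sometimes report something else, mostly with a low value. They report only what shows in the picture. A call takes as long as a camera call. They do not tell look-alikes from the thing itself.
- robot.cut_out(picture, thing): "mask" (384x512 bool, what is visible of it) and "extent" ([left, top, right, bottom] in pixels, round what is visible of it).
- robot.tip_of(picture, thing): "xy" ([column, row] in pixels: a listed point, or the origin of a listed thing).
The state is a dict: "time": time; "joint_pos": joint angles; "qvel": joint speeds; "effort": joint torques, N m; "eef_pos": TCP position; "eef_rot": TCP orientation; "force": force on the tool from outside, world axes, zero at the start; "torque": the same for the moment, N m; "grip_width": opening from 0.0 (shut) to 1.0 (fully open); "finger_force": force on a finger pad.
Only numpy, scipy, OpenCV 4.12 (cv2) and the standard library are available. Lean on these libraries where they do the work, as an engineer would, in place of code of your own. Each camera call takes 0.05 s, during which the arm holds its last target. There are 200 camera calls.

TASK

Two gearmotors are clamped to the bench, each with a keyed pulley on its upright shaft. One pulley is already home; the other still rides high on top of the shaft's keys, its oblong boss out of line with the gearbox under it. Turn that high pulley on its shaft until its keyways drop over the keys and it sits flush on its gearbox, let go, and leave the other pulley seated as it is.

Things in the scene. Friction and masses are not known exactly. Their poses are not given: they have to be found in the camera images.
- pulley: Pulley to seat (mm), loose on its shaft (2 mm play), 0.35 kg: black toothed disc, diameter 95, 20 thick, under a flat-sided aluminium boss 56 long (x) x 36 wide (y) x 34 high. Origin: axis, underside; z up. Two opposite keyways 16 wide run along x right through, so a half turn is the same. Starts upright, resting on the keys 14 above its seat, turned 34 to 90 deg off the gearbox's x, either way.
- gearbox: Its gearbox (mm), fixed: grey block 150 (x) x 90 x 70 high, round motor at its +x end to 172. Origin: bench height under the shaft; z up. Collar top (pulley's seat) at z 76. Shaft diameter 20, top at z 152, an 8 thick flat tang along x. Two keys along +x and -x, 7 wide, out to 19, up to z 90. With the boss within 10 deg of x the pulley drops by its weight when let go; seated origin z 76.
- other_pulley: Identical pulley already seated on the other gearbox, its boss in line with that gearbox and 14 mm lower than the high one. To be left alone. Origin and axes as for the pulley.
- other_gearbox: Identical gearbox, fixed to the bench, carrying the seated pulley. Origin and axes as for the gearbox.
Not all that is in view belongs to the job. Leave any blue or pink look-alike of the pulley alone.

How it is judged (in metres and radians):
At the end, for the whole second after the job is handed in: The pulley sits on its gearbox's collar (within 5 mm of fully down), upright within 5 degrees, on the shaft (axis within 10 mm), its boss within 20 degrees of the gearbox's long axis, and at rest (z of pulley in the frame of gearbox between 0.07 and 0.081 m and horizontal distance between pulley and gearbox below 0.01 m and angle between pulley's own z axis and vertical below 0.09 rad and angle between the x axis of pulley and the x axis of gearbox, either way round below 0.35 rad and linear speed of pulley below 0.02 m/s); the robot touches nothing.
It fails at once if the other pulley is shifted or lifted by more than 10 mm (distance of other_pulley from where it was at the start of the episode above 0.01 m).
It also fails if it takes over 35 s, if anything falls off the work surface, if the arm or the gripper's body presses on something with over 40 N, if the wrist force passes 120 N, or if a joint passes its speed limit or range.

## Working session

There is one attempt and no reset: what is moved stays moved. The work goes in short steps, Python scripts to look and compute and a tool call to move; the robot and the scene stay as the last step left them, time stands still between calls to the robot, and variables do not carry over. Pictures are saved under pics/ and viewed, at most 10 in all, crops included, and the job is handed in when it is done.

Besides the shell and the picture viewer there is one more tool, called after ">>>" as a command line: name --argument value ..., lists and objects as JSON in quotes. apply_moves: Moves the arm, as the interface text tells. Its arguments: {"type":"object","properties":{"deltas":{"type":"array"},"squeeze":{"type":"number"}},"required":["deltas"]}

```bash
mkdir -p pics
cat > h.py <<'E'
import numpy as np, cv2
from cell import robot
def ray(p,uv):
    f=p["frame"].shape[0]/2/np.tan(np.radians(p["vfov"])/2)
    d=np.array([(uv[0]-p["cx"])/f,-(uv[1]-p["cy"])/f,-1.0]); return np.array(p["origin"]),np.array(p["rotation"])@d
def atz(p,uv,z):
    o,d=ray(p,uv); return o+d*(z-o[2])/d[2]
def proj(p,X):
    f=p["frame"].shape[0]/2/np.tan(np.radians(p["vfov"])/2)
    c=np.array(p["rotation"]).T@(np.asarray(X)-p["origin"]); return p["cx"]+f*c[0]/-c[2],p["cy"]-f*c[1]/-c[2]
E
python3 - <<'E'
from h import *
ims=[]
for n in ["scene","side"]:
    p=robot.get_image(n); ims.append(p["frame"]); print(n,{k:(np.round(v,3).tolist()) for k,v in p.items() if k!="frame"})
    for t in ["pulley","gearbox"]:
        for r in robot.tip_of(p,t): print(t,np.round(r["xy"]),round(r["p"],2),atz(p,r["xy"],.08 if t=="pulley" else 0).round(3))
        for r in robot.cut_out(p,t): print(' cut',t,r["extent"],round(r["p"],2))
    cv2.imwrite(f"pics/{n}.png",p["frame"][...,::-1])
print(robot.sense())
E
```

```text
scene {'vfov': 57.09, 'cx': 254.718, 'cy': 196.412, 'origin': [0.984, 0.05, 0.783], 'rotation': [35.187, 0.107, 85.649], 'shot': 1}Traceback (most recent call last):
  File "<stdin>", line 6, in <module>
  File "h.py", line 7, in atz
    o,d=ray(p,uv); return o+d*(z-o[2])/d[2]
                                       ~^^^
IndexError: invalid index to scalar variable.
```

```bash
sed -i '1a from scipy.spatial.transform import Rotation as Ro\ndef RR(p): return Ro.from_euler("xyz",p["rotation"],degrees=True).as_matrix()' h.py; sed -i 's/np.array(p\["rotation"\])/RR(p)/' h.py
python3 - <<'E'
from h import *
for n in ["scene","side"]:
    p=robot.get_image(n); print(n,{k:(np.round(v,3).tolist()) for k,v in p.items() if k!="frame"})
    for t in ["pulley","gearbox"]:
        for r in robot.tip_of(p,t): print(t,np.round(r["xy"]),round(r["p"],2),atz(p,r["xy"],.08 if t=="pulley" else 0).round(3))
        for r in robot.cut_out(p,t): print(' cut',t,r["extent"],round(r["p"],2))
    cv2.imwrite(f"pics/{n}.png",p["frame"][...,::-1])
print(robot.sense())
E
```

```text
scene {'vfov': 57.09, 'cx': 254.718, 'cy': 196.412, 'origin': [0.984, 0.05, 0.783], 'rotation': [35.187, 0.107, 85.649], 'shot': 2}
pulley [366. 164.] 0.75 [0.408 0.384 0.08 ]
pulley [372. 283.] 0.74 [0.727 0.313 0.08 ]
pulley [275. 308.] 0.73 [0.763 0.106 0.08 ]
pulley [282. 158.] 0.72 [0.374 0.169 0.08 ]
pulley [298. 193.] 0.62 [0.489 0.193 0.08 ]
 cut pulley [282.8, 166.4, 322.8, 205.7] 0.79
 cut pulley [265.4, 135.3, 293.3, 165.4] 0.74
 cut pulley [351.3, 144.5, 386.5, 181.4] 0.71
 cut pulley [353.9, 263.7, 392.0, 304.8] 0.61
 cut pulley [252.7, 284.1, 291.8, 330.6] 0.6
gearbox [298. 216.] 0.91 [0.504 0.199 0.   ]
 cut gearbox [270.2, 174.2, 326.9, 267.5] 0.56
side {'vfov': 51.497, 'cx': 256.531, 'cy': 191.502, 'origin': [0.323, 1.04, 0.656], 'rotation': [58.992, 0.012, -168.405], 'shot': 3}
pulley [336. 238.] 0.93 [0.29 0.27 0.08]
pulley [185. 212.] 0.77 [0.676 0.236 0.08 ]
pulley [299. 306.] 0.76 [0.351 0.498 0.08 ]
pulley [262. 208.] 0.64 [0.485 0.179 0.08 ]
pulley [165. 259.] 0.62 [0.654 0.421 0.08 ]
 cut pulley [242.1, 183.4, 279.9, 219.4] 0.97
 cut pulley [319.0, 219.7, 352
[... 237 characters left out ...]
] 0.81
{'time': 0.6, 'joint_pos': array([62.52769836, 34.33667098, -0.14404537, 91.63943012,  0.10025868,
       54.02308516, -4.57146845]), 'qvel': array([-0.13126654,  0.02829577, -0.05583703, -0.06982645, -0.00769545,
        0.05646179,  0.00862989]), 'effort': array([-9.18443002e-04, -7.75798702e+01,  1.56292699e+00, -2.58282405e+01,
        1.23930690e-02,  2.18420413e-03, -6.73532227e-06]), 'eef_pos': array([ 0.2841985 , -0.66697451,  0.23127971]), 'eef_rot': array([ 1.79999072e+02, -1.88288402e-04,  2.30786735e+01]), 'force': array([-0.2075068 , -0.10945114,  0.37708928]), 'torque': array([ 0.03901724, -0.02012571,  0.00179364]), 'finger_force': 0.0, 'grip_width': 0.9987685175428325}
```

View pics/scene.png

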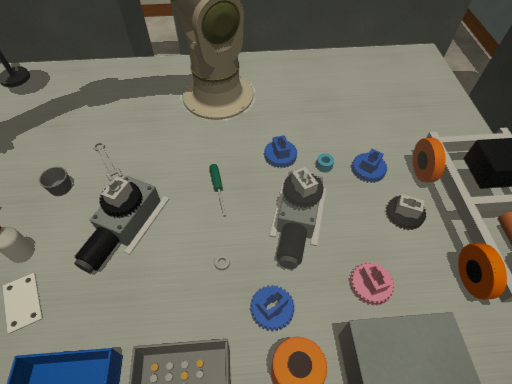

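View pics/side.png

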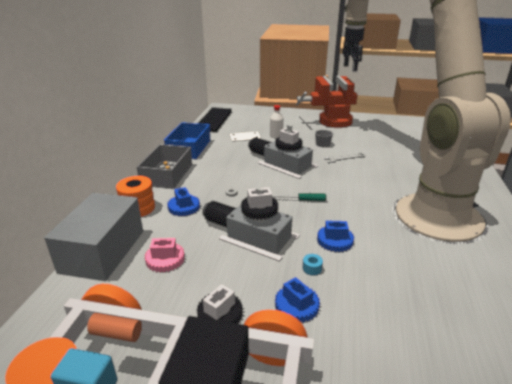

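Candidates: the pulley on the left gearbox (scene 120,197), the pulley on the right gearbox (scene 302,187), a loose black pulley on the bench (406,208), and blue or pink copies at (282,150), (370,165), (272,307) and (373,282). Only the two on gearboxes qualify, so I'll crop those.

Run:
```python
from h import *
a=cv2.imread("pics/scene.png");b=cv2.imread("pics/side.png")
c=[a[155:275,70:170],a[150:270,255:355],b[115:180,245:320],b[175:265,195:305]]
c=[cv2.resize(x,(400,300),interpolation=cv2.INTER_CUBIC) if 0 else cv2.copyMakeBorder(y:=cv2.resize(x,None,fx=min(400/x.shape[1],300/x.shape[0]),fy=min(400/x.shape[1],300/x.shape[0]),interpolation=cv2.INTER_CUBIC),0,300-y.shape[0],0,400-y.shape[1],0) for x in c]
cv2.imwrite("pics/crop.png",np.vstack([np.hstack(c[:2]),np.hstack(c[2:])]))
```

```text
(no output)
```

View pics/crop.png

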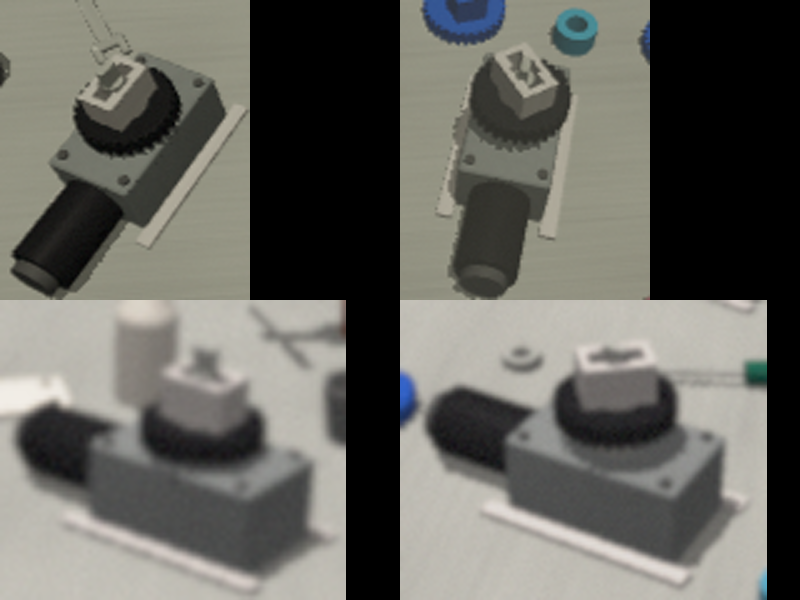

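The right-hand gearbox (scene 302,187) carries the high pulley: its boss is skewed, there's a gap underneath, and only a short shaft stub shows. The left one's boss is in line and its shaft stands proud, so it's seated. Next, a coarse pose for the high one.

Run:
```python
from h import *
p=robot.get_image("scene")
C=[(291,172.8),(303.8,167.2),(319,188),(305.8,195.2)]
W=[atz(p,c,.144)[:2] for c in C]; print(np.round(W,3),np.mean(W,0))
for a,b in [(0,3),(1,2),(0,1),(3,2)]:
    d=W[b]-W[a]; print(np.linalg.norm(d).round(3),np.degrees(np.arctan2(d[1],d[0])).round(1))
d=atz(p,(313.8,244.8),.004)-atz(p,(325.8,188.8),.004); print("gear",d,np.degrees(np.arctan2(d[1],d[0])))
R=Ro.from_euler("xyz",robot.sense()["eef_rot"],degrees=True)
```

```text
[[0.475 0.172]
 [0.46  0.205]
 [0.523 0.229]
 [0.541 0.197]] [0.49976206 0.20079966]
0.07 20.1
0.068 21.4
0.035 114.1
0.037 118.0
gear [ 0.1668837  -0.06220811  0.        ] -20.443605882076607
```

>>> apply_moves --deltas '[{"x": 2.5, "y": -2.7, "z": -0.6}, {"x": 2.5, "y": -2.7, "z": -0.6}, {"x": 2.5, "y": -2.7, "z": -0.6}, {"x": 2.5, "y": -2.7, "z": -0.6}, {"x": 2.5, "y": -2.7, "z": -0.6}]'

```text
validation failed for argument at $.de...
```

>>> apply_moves --deltas '[{"x": 2.5, "y": -2.7, "z": -0.4}, {"x": 2.5, "y": -2.7, "z": -0.4}, {"x": 2.5, "y": -2.7, "z": -0.4}, {"x": 2.5, "y": -2.7, "z": -0.4}, {"x": 2.5, "y": -2.7, "z": -0.4}]'

```text
validation failed for argument at $.de...
```

>>> apply_moves --deltas '[{"x": 2.5, "y": -2.7}, {"x": 2.5, "y": -2.7}, {"x": 2.5, "y": -2.7}, {"x": 2.5, "y": -2.7}, {"x": 2.5, "y": -2.7}]'

```text
validation failed for argument at $.de...
```

>>> apply_moves --deltas '[{"x": 1.6, "y": -3.1}, {"x": 1.6, "y": -3.1}, {"x": 1.6, "y": -3.1}, {"x": 1.6, "y": -3.1}, {"x": 1.6, "y": -3.1}]'

```text
validation failed for argument at $.de...
```

>>> apply_moves --deltas '[{"x": 1.6, "y": -3.1}, {"x": 1.6, "y": -3.1}, {"x": 1.6, "y": -3.1}, {"x": 1.2, "y": -2.0}, {}]'

```text
validation failed for argument at $.de...
```

Run:
```python
from h import *
p=robot.get_image("wrist"); s=robot.sense(); print({k:np.round(v,3) for k,v in p.items() if k!="frame"},s["eef_pos"],s["eef_rot"],s["joint_pos"].round(1),s["time"])
for t in ["pulley","gearbox"]:
    for r in robot.tip_of(p,t): print(t,np.round(r["xy"]),round(r["p"],2),atz(p,r["xy"],.09 if t=="pulley" else 0).round(3))
cv2.imwrite("pics/w1.png",p["frame"][...,::-1])
```

```text
{'vfov': np.float64(67.653), 'cx': np.float64(253.736), 'cy': np.float64(192.769), 'origin': array([ 0.345, -0.64 ,  0.375]), 'rotation': array([-1.5671e+01,  4.0000e-03, -6.6944e+01]), 'shot': np.int64(5)} [ 0.28419334 -0.66694226  0.23129505] [-1.79997562e+02  1.25651181e-03  2.30813836e+01] [62.5 34.3 -0.1 91.6  0.1 54.  -4.6] 0.7
```

View pics/w1.png

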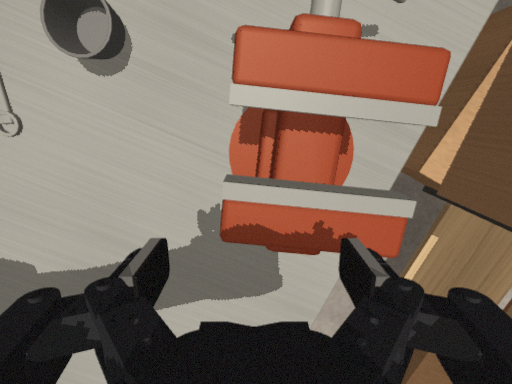

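The arm hasn't moved: every row needs all its fields. The wrist picture shows a red vise ahead of the tool (300,150), so I'll rise before crossing.

>>> apply_moves --deltas '[{"ax": 0, "ay": 0, "az": 0, "x": 0, "y": -1.5, "z": -3, "fingers": 0}, {"ax": 0, "ay": 0, "az": 0, "x": 1, "y": -2.7, "z": -2, "fingers": 0}, {"ax": 0, "ay": 0, "az": 0, "x": 2.5, "y": -2.7, "z": -1, "fingers": 0}, {"ax": 0, "ay": 0, "az": 0, "x": 2.5, "y": -2.7, "z": 0, "fingers": 0}, {"ax": 0, "ay": 0, "az": 0, "x": 2.5, "y": -2.7, "z": 0, "fingers": 0}]' --squeeze 40

```text
time: 1.22
eef_pos: [0.3144, -0.5195, 0.2923]
eef_rot: [179.9, -0.0, 23.0]
force: [0.9, 0.1, 0.6]
grip_width: 1.0
finger_force: 0.0
```

>>> apply_moves --deltas '[{"ax": 0, "ay": 0, "az": 0, "x": 2.5, "y": -2.7, "z": 0, "fingers": 0}, {"ax": 0, "ay": 0, "az": 0, "x": 2.5, "y": -2.7, "z": 0, "fingers": 0}, {"ax": 0, "ay": 0, "az": 0, "x": 2.5, "y": -2.7, "z": 0, "fingers": 0}, {"ax": 0, "ay": 0, "az": 0, "x": 2.5, "y": -2.7, "z": 0, "fingers": 0}, {"ax": 0, "ay": 0, "az": 0, "x": 2.5, "y": -2.7, "z": 0, "fingers": 0}]'

```text
time: 1.63
eef_pos: [0.3765, -0.3457, 0.2915]
eef_rot: [180.0, -0.0, 23.1]
force: [1.1, -1.2, 0.0]
grip_width: 1.001
finger_force: 0.0
```

>>> apply_moves --deltas '[{"ax": 0, "ay": 0, "az": 0, "x": 2.5, "y": -2.7, "z": 0, "fingers": 0}, {"ax": 0, "ay": 0, "az": 0, "x": 2.5, "y": -2.7, "z": 0, "fingers": 0}, {"ax": 0, "ay": 0, "az": 0, "x": 2.5, "y": -2.7, "z": 0, "fingers": 0}, {"ax": 0, "ay": 0, "az": 0, "x": 2.5, "y": -2.7, "z": 0, "fingers": 0}, {"ax": 0, "ay": 0, "az": 0, "x": 2.5, "y": -2.7, "z": 0, "fingers": 0}]'

```text
time: 2.05
eef_pos: [0.4386, -0.1724, 0.2917]
eef_rot: [180.0, -0.0, 23.1]
force: [0.7, 0.2, 0.3]
grip_width: 0.997
finger_force: 0.0
```

>>> apply_moves --deltas '[{"ax": 0, "ay": 0, "az": 0, "x": 1.6, "y": -3.1, "z": 0, "fingers": 0}, {"ax": 0, "ay": 0, "az": 0, "x": 1.6, "y": -3.1, "z": 0, "fingers": 0}, {"ax": 0, "ay": 0, "az": 0, "x": 1.6, "y": -3.1, "z": 0, "fingers": 0}, {"ax": 0, "ay": 0, "az": 0, "x": 1.6, "y": -3.1, "z": 0, "fingers": 0}, {"ax": 0, "ay": 0, "az": 0, "x": 1.6, "y": -3.1, "z": 0, "fingers": 0}]'

```text
time: 2.47
eef_pos: [0.451, 0.0015, 0.2916]
eef_rot: [180.0, -0.0, 23.1]
force: [0.8, -0.9, -0.2]
grip_width: 1.0
finger_force: 0.0
```

>>> apply_moves --deltas '[{"ax": 0, "ay": 0, "az": 0, "x": 1.3, "y": -3.1, "z": 0, "fingers": 0}, {"ax": 0, "ay": 0, "az": 0, "x": 1.3, "y": -3.1, "z": 0, "fingers": 0}, {"ax": 0, "ay": 0, "az": 0, "x": 1.3, "y": -3.1, "z": 0, "fingers": 0}, {"ax": 0, "ay": 0, "az": 0, "x": 1.3, "y": -3.1, "z": 0, "fingers": 0}, {"ax": 0, "ay": 0, "az": 0, "x": 1.3, "y": -3.1, "z": 0, "fingers": 0}]'

```text
time: 2.88
eef_pos: [0.45, 0.1695, 0.2916]
eef_rot: [180.0, -0.0, 23.1]
force: [0.8, 0.2, 0.9]
grip_width: 1.004
finger_force: 0.0
```

Run:
```python
from h import *
p=robot.get_image("wrist"); p=robot.get_image("wrist");s=robot.sense(); print({k:np.round(v,3) for k,v in p.items() if k!="frame"},s["eef_pos"],s["eef_rot"],s["joint_pos"].round(1),s["time"])
for t in ["pulley","gearbox"]:
    for r in robot.tip_of(p,t): print(t,np.round(r["xy"]),round(r["p"],2),atz(p,r["xy"],.09 if t=="pulley" else 0).round(3))
cv2.imwrite("pics/w2.png",p["frame"][...,::-1])
```

```text
{'vfov': np.float64(67.653), 'cx': np.float64(253.736), 'cy': np.float64(192.769), 'origin': array([0.51 , 0.203, 0.435]), 'rotation': array([-15.473,   0.207, -66.595]), 'shot': np.int64(7)} [0.44992895 0.17358026 0.29171308] [-1.79866114e+02 -1.26282789e-01  2.34773386e+01] [ -11.5   14.3  -20.   117.6    6.3   48.9 -101.7] 2.9833
pulley [247. 132.] 0.76 [0.487 0.203 0.09 ]
pulley [214. 246.] 0.59 [0.334 0.186 0.09 ]
gearbox [249. 130.] 0.72 [0.485 0.201 0.   ]
```

View pics/w2.png

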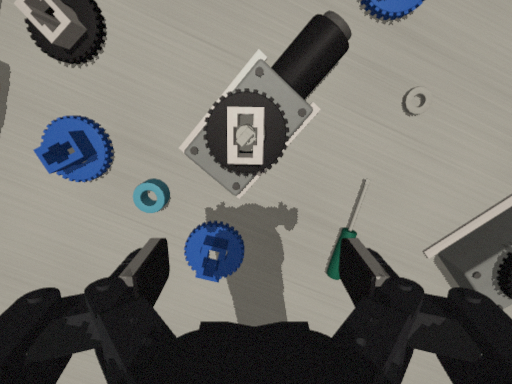

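The wrist view shows the high pulley's boss centred near (246,136) with its long axis roughly vertical in the picture, and the gearbox running diagonally with the motor at the upper right. I'll compute both yaws.

Run:
```python
from h import *
p=robot.get_image("wrist")
g=cv2.imread("pics/w2.png"); m=((g.min(2)>165)).astype(np.uint8); m[:100]=0;m[175:]=0;m[:,:215]=0;m[:,275:]=0
n,l,st,_=cv2.connectedComponentsWithStats(m); print(st)
k=1+np.argmax(st[1:,4]); pts=np.argwhere(l==k)[:,::-1].astype(np.float32)
W=np.array([atz(p,q,.144)[:2] for q in pts]); r=cv2.minAreaRect((W*1000).astype(np.float32)); print("boss rect mm",r)
b=cv2.boxPoints(r)/1000; e=max([b[1]-b[0],b[2]-b[1]],key=np.linalg.norm); print("boss yaw",np.degrees(np.arctan2(e[1],e[0])))
for a,c in [((264,71),(194,150)),((304,108),(236,186))]:
    d=atz(p,a,.07)-atz(p,c,.07); print("gear yaw",np.degrees(np.arctan2(d[1],d[0])),np.linalg.norm(d))
print("shaft",atz(p,(246,137),.15))
```

```text
[[     0      0    512    384 195463]
 [   217    100      3      2      5]
 [   227    107     37     57   1136]
 [   240    129      1      1      1]
 [   244    128      1      1      1]
 [   238    131      1      2      2]]
boss rect mm ((486.7604675292969, 194.49981689453125), (54.90236282348633, 36.121498107910156), 23.183385848999023)
boss yaw 23.183374
gear yaw -20.202732046022746 0.12792613212529438
gear yaw -17.56624900217242 0.1296083550200991
shaft [0.48655125 0.19305492 0.15      ]
```

>>> apply_moves --deltas '[{"ax": 0, "ay": 0, "az": 0, "x": 3.3, "y": 0, "z": 0, "fingers": 0}, {"ax": 0, "ay": 0, "az": 0, "x": 3.3, "y": 0, "z": 0, "fingers": 0}, {"ax": 0, "ay": 0, "az": 0, "x": 3.3, "y": 0, "z": 0, "fingers": 0}, {"ax": 0, "ay": 0, "az": -7, "x": 0, "y": 0, "z": 0, "fingers": 0}, {"ax": 0, "ay": 0, "az": -7, "x": 0, "y": 0, "z": 0, "fingers": 0}]'

```text
time: 3.55
eef_pos: [0.5429, 0.2055, 0.2907]
eef_rot: [180.0, 0.0, 37.2]
force: [-1.4, -0.5, 0.3]
grip_width: 0.997
finger_force: 0.0
```

>>> apply_moves --deltas '[{"ax": 0, "ay": 0, "az": -7, "x": 0, "y": 0, "z": 0, "fingers": 0}, {"ax": 0, "ay": 0, "az": -7, "x": 0, "y": 0, "z": 0, "fingers": 0}, {"ax": 0, "ay": 0, "az": -7, "x": 0, "y": 0, "z": 0, "fingers": 0}, {"ax": 0, "ay": 0, "az": -7, "x": 0, "y": 0, "z": 0, "fingers": 0}, {"ax": 0, "ay": 0, "az": -7, "x": 0, "y": 0, "z": 0, "fingers": 0}]'

```text
time: 3.97
eef_pos: [0.5416, 0.2045, 0.2912]
eef_rot: [180.0, 0.1, 72.3]
force: [-0.3, 0.3, 0.5]
grip_width: 0.999
finger_force: 0.0
```

>>> apply_moves --deltas '[{"ax": 0, "ay": 0, "az": -7, "x": 0, "y": 0, "z": 0, "fingers": 0}, {"ax": 0, "ay": 0, "az": -7, "x": 0, "y": 0, "z": 0, "fingers": 0}, {"ax": 0, "ay": 0, "az": -7, "x": 0, "y": 0, "z": 0, "fingers": 0}, {"ax": 0, "ay": 0, "az": -7, "x": 0, "y": 0, "z": 0, "fingers": 0}, {"ax": 0, "ay": 0, "az": -7, "x": 0, "y": 0, "z": 0, "fingers": 0}]'

```text
time: 4.38
eef_pos: [0.5416, 0.2045, 0.2912]
eef_rot: [-180.0, 0.1, 107.3]
force: [-0.4, -0.8, 0.2]
grip_width: 1.001
finger_force: 0.0
```

>>> apply_moves --deltas '[{"ax": 0, "ay": 0, "az": -7, "x": 0, "y": 0, "z": 0, "fingers": 0}, {"ax": 0, "ay": 0, "az": -7, "x": 0, "y": 0, "z": 0, "fingers": 0}, {"ax": 0, "ay": 0, "az": -7, "x": 0, "y": 0, "z": 0, "fingers": 0}, {"ax": 0, "ay": 0, "az": -7, "x": 0, "y": 0, "z": 0, "fingers": 0}, {"ax": 0, "ay": 0, "az": -7, "x": 0, "y": 0, "z": 0, "fingers": 0}]'

```text
time: 4.8
eef_pos: [0.5417, 0.2044, 0.2911]
eef_rot: [-179.9, 0.0, 142.3]
force: [0.2, -0.2, -0.3]
grip_width: 0.998
finger_force: 0.0
```

>>> apply_moves --deltas '[{"ax": 0, "ay": 0, "az": -7, "x": 0, "y": 0, "z": 0, "fingers": 0}, {"ax": 0, "ay": 0, "az": -7, "x": 0, "y": 0, "z": 0, "fingers": 0}, {"ax": 0, "ay": 0, "az": -7, "x": 0, "y": 0, "z": 0, "fingers": 0}, {"ax": 0, "ay": 0, "az": -7, "x": 0, "y": 0, "z": 0, "fingers": 0}, {"ax": 0, "ay": 0, "az": -7, "x": 0, "y": 0, "z": 0, "fingers": 0}]'

```text
time: 5.22
eef_pos: [0.5417, 0.2044, 0.291]
eef_rot: [-179.9, 0.0, 177.3]
force: [-0.1, -0.5, -1.0]
grip_width: 1.0
finger_force: 0.0
```

>>> apply_moves --deltas '[{"ax": 0, "ay": 0, "az": -7, "x": 0, "y": 0, "z": 0, "fingers": 0}, {"ax": 0, "ay": 0, "az": -7, "x": 0, "y": 0, "z": 0, "fingers": 0}, {"ax": 0, "ay": 0, "az": -7, "x": 0, "y": 0, "z": 0, "fingers": 0}, {"ax": 0, "ay": 0, "az": -5, "x": 0, "y": 0, "z": 0, "fingers": 0}, {"ax": 0, "ay": 0, "az": 0, "x": 0, "y": 0, "z": 0, "fingers": 0}]'

```text
time: 5.63
eef_pos: [0.5417, 0.2044, 0.2906]
eef_rot: [-180.0, -0.1, -156.9]
force: [-0.2, -0.2, -0.7]
grip_width: 1.001
finger_force: 0.0
```

Run:
```python
from h import *
robot.get_image("wrist"); robot.get_image("wrist");p=robot.get_image("wrist");s=robot.sense(); print({k:np.round(v,3) for k,v in p.items() if k!="frame"},s["eef_pos"],s["eef_rot"],s["joint_pos"].round(1),s["time"])
for t in ["pulley","gearbox"]:
    for r in robot.tip_of(p,t): print(t,np.round(r["xy"]),round(r["p"],2),atz(p,r["xy"],.09 if t=="pulley" else 0).round(3))
g=p["frame"]; u,v=map(int,proj(p,[.495,.198,.144])); print(u,v); m=(g.min(2)>165).astype(np.uint8); M=np.zeros_like(m); M[max(0,v-35):v+35,u-35:u+35]=1; m*=M
n,l,st,_=cv2.connectedComponentsWithStats(m); k=1+np.argmax(st[1:,4]); print(st[k])
W=np.array([atz(p,q[::-1],.144)[:2] for q in np.argwhere(l==k)]); r=cv2.minAreaRect((W*1000).astype(np.float32)); print("boss rect mm",r)
cv2.imwrite("pics/w3.png",p["frame"][...,::-1])
```

```text
{'vfov': np.float64(67.653), 'cx': np.float64(253.736), 'cy': np.float64(192.769), 'origin': array([0.477, 0.179, 0.434]), 'rotation': array([-1.55050e+01,  2.20000e-02,  1.12761e+02]), 'shot': np.int64(11)} [0.5415276  0.20550351 0.2910527 ] [-1.79970113e+02 -2.89142935e-02 -1.57196251e+02] [ 15.9  33.3 -65.  104.8  33.6  64.1  51.7] 5.7833
pulley [286. 277.] 0.95 [0.658 0.302 0.09 ]
pulley [155. 245.] 0.79 [0.681 0.124 0.09 ]
pulley [440. 104.] 0.64 [0.385 0.372 0.09 ]
pulley [273. 130.] 0.57 [0.486 0.207 0.09 ]
gearbox [272. 126.] 0.81 [0.484 0.21  0.   ]
264 138
[255 143  36  18 367]
boss rect mm ((504.1279296875, 210.56024169921875), (17.148698806762695, 35.560054779052734), 22.764177322387695)
```

View pics/w3.png

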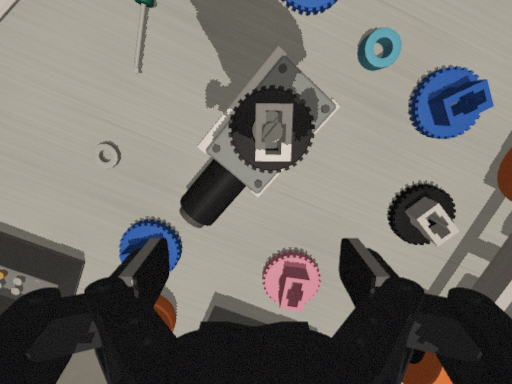

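This time the boss spans about (255–292, 103–162), half in the arm's shadow, with the shaft at (272,131).

Run:
```python
from h import *
p=robot.get_image("wrist");s=robot.sense(); print(s["eef_pos"],s["eef_rot"],s["joint_pos"].round(1))
C=[(256,103),(292,103),(291,161),(255,162)]
W=np.array([atz(p,q,.144)[:2] for q in C]); print(W.round(3),W.mean(0)); c=W.mean(0)
for a,b in [(0,3),(1,2)]:
    d=W[b]-W[a]; print(np.linalg.norm(d),np.degrees(np.arctan2(d[1],d[0])))
print("shaft",atz(p,(272,131),.152))
q=robot.get_image("scene"); t=robot.get_image("side")
for X in [(*c,.144),(.487,.194,.144)]: print("proj scene/side",proj(q,X),proj(t,X))
R=Ro.from_euler("xyz",s["eef_rot"],degrees=True)
print("tool shift cm",R.inv().apply(np.r_[c,.2]-s["eef_pos"])*100)
```

```text
[0.5413214  0.20639413 0.29134404] [-1.79966605e+02  5.26263019e-03 -1.57034239e+02] [ 15.8  33.3 -65.  104.8  33.6  64.1  51.7]
[[0.467 0.178]
 [0.454 0.21 ]
 [0.506 0.233]
 [0.521 0.199]] [0.4868791  0.20489537]
0.05758421342112229 21.995755186799492
0.05655317550924816 23.907515203328227
shaft [0.4853966  0.20209502 0.152     ]
proj scene/side (np.float64(305.6559636809518), np.float64(176.02354216198808)) (np.float64(259.31155923976297), np.float64(191.8977054089901))
proj scene/side (np.float64(300.9809358507444), np.float64(176.3511019902874)) (np.float64(260.1089019271342), np.float64(189.70500195061567))
tool shift cm [5.0720281  1.99156176 9.13277861]
```

>>> apply_moves --deltas '[{"ax": 0, "ay": 0, "az": 0, "x": 1.8, "y": 0.6, "z": 2.4, "fingers": 0}, {"ax": 0, "ay": 0, "az": 0, "x": 1.8, "y": 0.6, "z": 2.4, "fingers": 0}, {"ax": 0, "ay": 0, "az": 0, "x": 1.5, "y": 0.6, "z": 2.4, "fingers": 0}, {"ax": 0, "ay": 0, "az": 0, "x": 0, "y": 0, "z": 2.4, "fingers": 0}, {"ax": 0, "ay": 0, "az": 0, "x": 0, "y": 0, "z": 2.4, "fingers": 0}]'

```text
time: 6.45
eef_pos: [0.4866, 0.2032, 0.1707]
eef_rot: [-180.0, 0.0, -156.9]
force: [-0.2, 0.6, -0.4]
grip_width: 1.001
finger_force: 0.0
```

>>> apply_moves --deltas '[{"ax": 0, "ay": 0, "az": 0, "x": 0, "y": 0, "z": 0, "fingers": 0}, {"ax": 0, "ay": 0, "az": 0, "x": 0, "y": 0, "z": 0, "fingers": 0}]'

```text
time: 6.62
eef_pos: [0.4869, 0.2035, 0.171]
eef_rot: [180.0, -0.1, -156.9]
force: [0.1, 0.0, 0.3]
grip_width: 1.003
finger_force: 0.0
```

Run:
```python
from h import *
p=robot.get_image("wrist");s=robot.sense(); print(s["eef_pos"],s["eef_rot"],s["joint_pos"].round(1))
print(proj(p,s["eef_pos"]),p["origin"],p["rotation"])
for n in ["pulley"]: print([(np.round(r["xy"]),r["p"]) for r in robot.tip_of(p,n)])
cv2.imwrite("pics/w4.png",p["frame"][...,::-1])
```

```text
[0.48745247 0.20392635 0.17199287] [ 1.79976168e+02  6.45563643e-03 -1.56906229e+02] [ 10.7  37.  -59.  118.3  42.8  49.3  39.5]
(np.float64(253.2804405670108), np.float64(247.55107306089178)) [0.42268563 0.17655512 0.31443837] [-1.54473748e+01 -1.44898443e-02  1.13082502e+02]
[(array([484., 155.]), 0.82), (array([253., 202.]), 0.76)]
```

View pics/w4.png

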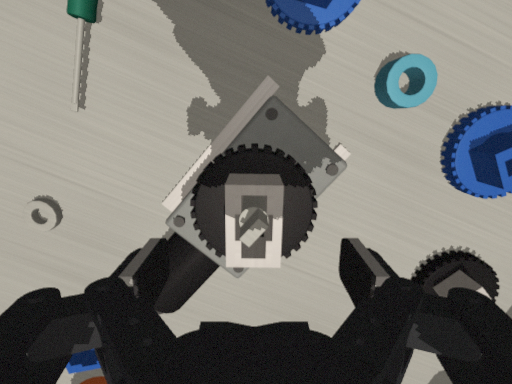

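The boss (225–283 × 175–267) is centred across the fingers and lies about 4 mm further along tool x. I'll descend and grip.

>>> apply_moves --deltas '[{"ax": 0, "ay": 0, "az": 0, "x": 0.4, "y": 0, "z": 1.4, "fingers": 0}, {"ax": 0, "ay": 0, "az": 0, "x": 0, "y": 0, "z": 2, "fingers": 0}, {"ax": 0, "ay": 0, "az": 0, "x": 0, "y": 0, "z": 2, "fingers": 0}, {"ax": 0, "ay": 0, "az": 0, "x": 0, "y": 0, "z": 0, "fingers": 0}, {"ax": 0, "ay": 0, "az": 0, "x": 0, "y": 0, "z": 0, "fingers": 0.3}]' --squeeze 40

```text
time: 7.13
eef_pos: [0.4839, 0.2021, 0.1181]
eef_rot: [180.0, 0.0, -156.9]
force: [-0.0, -0.6, 0.3]
grip_width: 0.881
finger_force: 0.0
```

>>> apply_moves --deltas '[{"ax": 0, "ay": 0, "az": 0, "x": 0, "y": 0, "z": 0, "fingers": 1}, {"ax": 0, "ay": 0, "az": 0, "x": 0, "y": 0, "z": 0, "fingers": 1}, {"ax": 0, "ay": 0, "az": 0, "x": 0, "y": 0, "z": 0, "fingers": 1}, {"ax": 0, "ay": 0, "az": 0, "x": 0, "y": 0, "z": 0, "fingers": 1}, {"ax": 0, "ay": 0, "az": 0, "x": 0, "y": 0, "z": 0, "fingers": 1}]'

```text
time: 7.55
eef_pos: [0.4842, 0.2021, 0.1185]
eef_rot: [-180.0, 0.1, -156.9]
force: [-0.6, -0.4, 7.2]
grip_width: 0.414
finger_force: 39.3
```

>>> apply_moves --deltas '[{"ax": 0, "ay": 0, "az": 0, "x": 0, "y": 0, "z": 0, "fingers": 1}, {"ax": 0, "ay": 0, "az": 0, "x": 0, "y": 0, "z": 0, "fingers": 1}, {"ax": 0, "ay": 0, "az": 0, "x": 0, "y": 0, "z": 0, "fingers": 1}]'

```text
time: 7.8
eef_pos: [0.4842, 0.2021, 0.1185]
eef_rot: [-180.0, 0.1, -156.9]
force: [-0.7, -1.4, 6.9]
grip_width: 0.415
finger_force: 39.3
```

Gripped at about 35 mm. Turning 42° to bring the boss in line.

>>> apply_moves --deltas '[{"ax": 0, "ay": 0, "az": 5, "x": 0, "y": 0, "z": 0, "fingers": 1}, {"ax": 0, "ay": 0, "az": 5, "x": 0, "y": 0, "z": 0, "fingers": 1}, {"ax": 0, "ay": 0, "az": 5, "x": 0, "y": 0, "z": 0, "fingers": 1}, {"ax": 0, "ay": 0, "az": 5, "x": 0, "y": 0, "z": 0, "fingers": 1}, {"ax": 0, "ay": 0, "az": 5, "x": 0, "y": 0, "z": 0, "fingers": 1}]'

```text
time: 8.22
eef_pos: [0.4834, 0.2021, 0.1182]
eef_rot: [180.0, 0.0, 177.8]
force: [-4.7, 1.3, 4.0]
grip_width: 0.414
finger_force: 39.2
```

>>> apply_moves --deltas '[{"ax": 0, "ay": 0, "az": 5, "x": 0, "y": 0, "z": 0, "fingers": 1}, {"ax": 0, "ay": 0, "az": 5, "x": 0, "y": 0, "z": 0, "fingers": 1}, {"ax": 0, "ay": 0, "az": 5, "x": 0, "y": 0, "z": 0, "fingers": 1}, {"ax": 0, "ay": 0, "az": 2.5, "x": 0, "y": 0, "z": 0, "fingers": 1}, {"ax": 0, "ay": 0, "az": 0, "x": 0, "y": 0, "z": 0, "fingers": 1}]'

```text
time: 8.63
eef_pos: [0.4837, 0.2036, 0.1181]
eef_rot: [179.8, 0.0, 160.5]
force: [-1.3, 5.6, -2.5]
grip_width: 0.415
finger_force: 40.5
```

Run:
```python
from h import *
p=robot.get_image("wrist");s=robot.sense(); print(s["eef_pos"],s["eef_rot"],s["joint_pos"].round(1),s["force"],s["torque"],s["grip_width"])
cv2.imwrite("pics/w5.png",p["frame"][...,::-1])
```

```text
[0.48374809 0.20357349 0.1180184 ] [1.79825447e+02 1.46962489e-02 1.60684410e+02] [  1.   36.4 -43.7 121.7  41.8  37.8  -1.1] [-0.85267064  4.87254561 -2.17869462] [1.14625347 0.19351135 0.03129825] 0.410972639393584
```

View pics/w5.png

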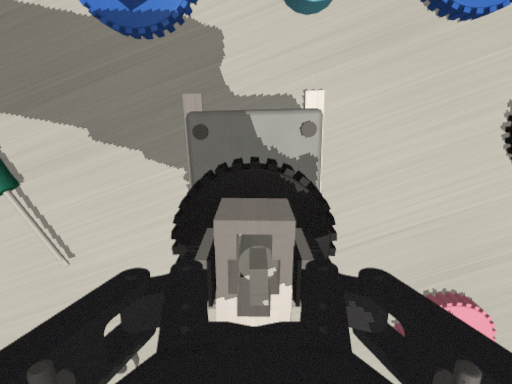

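The boss now lies square with the gearbox: its long axis at column ~255 parallels the block edges at ~188 and ~322. Releasing so it can drop.

>>> apply_moves --deltas '[{"ax": 0, "ay": 0, "az": 0, "x": 0, "y": 0, "z": 0, "fingers": 0}, {"ax": 0, "ay": 0, "az": 0, "x": 0, "y": 0, "z": 0, "fingers": 0}, {"ax": 0, "ay": 0, "az": 0, "x": 0, "y": 0, "z": 0, "fingers": 0}, {"ax": 0, "ay": 0, "az": 0, "x": 0, "y": 0, "z": 0, "fingers": 0}, {"ax": 0, "ay": 0, "az": 0, "x": 0, "y": 0, "z": 0, "fingers": 0}]'

```text
time: 9.1
eef_pos: [0.4837, 0.2014, 0.1173]
eef_rot: [-180.0, 0.0, 160.6]
force: [-0.5, 0.7, -0.2]
grip_width: 1.001
finger_force: 0.0
```

>>> apply_moves --deltas '[{"ax": 0, "ay": 0, "az": 0, "x": 0, "y": 0, "z": -1, "fingers": 0}, {"ax": 0, "ay": 0, "az": 0, "x": 0, "y": 0, "z": -2, "fingers": 0}, {"ax": 0, "ay": 0, "az": 0, "x": 0, "y": 0, "z": -3, "fingers": 0}, {"ax": 0, "ay": 0, "az": 0, "x": 0, "y": 0, "z": -3, "fingers": 0}, {"ax": 0, "ay": 0, "az": 0, "x": 0, "y": 0, "z": -3, "fingers": 0}]'

```text
time: 9.52
eef_pos: [0.483, 0.2018, 0.2391]
eef_rot: [-180.0, -0.1, 160.6]
force: [0.3, 0.2, -0.2]
grip_width: 0.999
finger_force: 0.0
```

>>> apply_moves --deltas '[{"ax": 0, "ay": 0, "az": 0, "x": -2.5, "y": 0, "z": -2, "fingers": 0}, {"ax": 0, "ay": 0, "az": 0, "x": -2.5, "y": 0, "z": 0, "fingers": 0}, {"ax": 0, "ay": 0, "az": 0, "x": 0, "y": 0, "z": 0, "fingers": 0}]'

```text
time: 9.77
eef_pos: [0.5352, 0.183, 0.2591]
eef_rot: [179.9, 0.2, 160.3]
force: [-0.0, -0.3, 0.2]
grip_width: 1.0
finger_force: 0.0
```

Run:
```python
from h import *
p=robot.get_image("wrist");q=robot.get_image("side");t=robot.get_image("scene")
a=q["frame"][165:265,190:310];b=t["frame"][140:270,245:355]; w=p["frame"]
f=lambda x,W,H:cv2.resize(x,(W,H),interpolation=cv2.INTER_CUBIC)
cv2.imwrite("pics/fin.png",np.hstack([f(w,400,300),f(a,400,333)[:300]])[...,::-1])
```

```text
(no output)
```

View pics/fin.png

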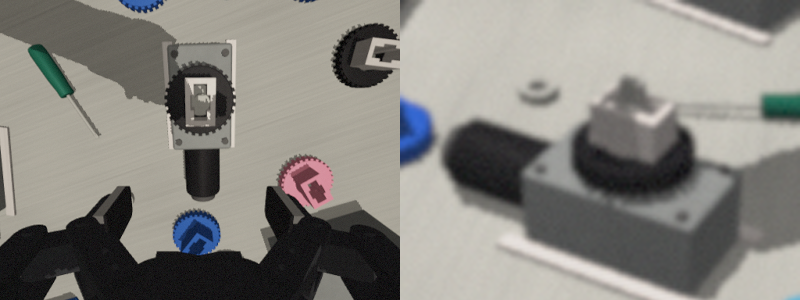

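The pulley has dropped. The side view shows no gap, with the shaft standing proud of the boss as on the other one, and the wrist view shows the boss in line. The gripper is clear, so I'm handing in.

```bash
python3 -c "
from cell import robot
print(robot.finish_job())"
```

```text
the job is handed in; nothing more can be done
None
```

The high pulley was turned about 42° and dropped onto its gearbox, and the final pictures show it flush and in line. I never reached for the other pulley, and I handed the job in at about 10 s; the hand-in gave no verdict.

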